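# Refit the can crusher's keyed anvil plug

## Task

Put the crusher's loose anvil plug back into the round socket of its foot: feel gently, turning it, for the one angle at which its rim notches drop over the key ribs inside, and seat it fully home without forcing it. Then swing the catch fully over the plug to retain it, let go, and leave the bottle, dish, pot and flattened cans alone.

Things in the scene. Friction and masses are not known exactly. Their poses are not given: they have to be found in the camera images.
- foot: Cast aluminium foot of the can crusher, fixed to the shelf: a block 155 x 100 x 40 mm high with a round socket open at the top. Origin: on the socket's axis at the underside of the block; z up. The block spans x = -50 to +105 mm and y = -50 to +50 mm. Plug and foot, ribs included, must never press on each other with more than 80 N
- socket_floor (a point): Centre of the socket's flat floor, 20 mm above the foot's origin. The socket is 67 mm across, 20 mm deep, with a 2 mm lead-in. By its wall stand three rigid steel key ribs, 9.5 mm high, flat-topped, 6 mm wide, 24 to 34 mm off the axis, unevenly spaced as the plug's notches. The set is turned about z by up to 0.7 rad either way, different each time and in no pose
- socket_mouth (a point): Centre of the socket's mouth, level with the foot's top, 40 mm above its origin. The plug fits only at yaw = foot's yaw + the ribs' unknown turn (about 6 degrees of play either way); at any other yaw it stops level on the ribs, 8 mm proud, and can be turned there under a light push until it drops
- plug: Loose 0.22 kg aluminium anvil plug, upright: a disc 64 mm across, 20 mm high (rim undercut 1.5 mm outside the middle 43 mm). Three rim notches (14 mm wide, 10 deep, full height) lie at 180, 290 and 50 degrees from its x axis. Origin: underside centre; z up. On top a bar, 38 mm along x, 12 mm along y, 20 to 52 mm up. Home, its origin is 20 mm above the foot's, its top flush
- plug_bar (a point): Middle of the top of the plug's grip bar, 52 mm above the plug's origin
- catch (a joint): Angle of the catch, a flat steel turn-button on the foot's top, about an upright axis: 0 open, 1.571 closed, growing anticlockwise from above; starts at 0 to 0.2. Friction about 0.04 N m; it stays where left. Closed, its nose lies over the plug's rim, 2.5 mm above the foot's top, so it passes only if the plug is home. 14 mm wide, 5 mm thick; nose 29 mm, tail 37 mm from the pivot
- catch_pivot (a point): Pivot axis of the catch at the height of the foot's top, 54 mm from the socket axis along the foot's +x
- catch_post (a point): Middle of the top of the round steel post on the catch's tail, by which it is turned: 12 mm thick, rising 32 mm above the catch, its top 39.5 mm above the foot's top; 31 mm from the pivot. At catch angle 0 it lies along the foot's -y from the pivot, at 1.571 along the foot's +x
- bottle: Brown glass bottle, 62 mm across and 230 mm high, standing; origin: centre of its underside. Bystander
- dish: White ceramic dish, 110 mm across and 35 mm high; origin: centre of its underside. Bystander
- pot: Empty white yogurt pot, 68 mm across and 75 mm high, standing in the dish; origin: centre of its underside. Bystander
- cans: Stack of three flattened silver cans, about 74 mm across and 60 mm high; origin: centre of its underside. Bystander

How it is judged:
By the outcome, as a careful person would: the job done as asked, in the order asked, and still so for the second after the job is handed in, with the robot touching nothing.
It also fails if it takes over 72 s, if anything falls off the work surface, if the arm or the gripper's body presses on something with over 40 N, if the wrist force passes 120 N, or if a joint passes its speed limit or range.

## Robot

A 6-joint arm with a two-finger parallel gripper is mounted at the origin on the work surface. World frame = base frame: x ahead of the robot, y to its left, z up, the work surface at z = 0. Lengths are in m, angles in degrees, forces in N, time in s.
With the tool pointing down it reaches from about 0.375 to 0.9 m from the base axis. Payload 3.1 kg.
Tool frame: the origin (TCP) lies on the centre line of the jaws, within the pads' length; the fingertips stand 17 mm ahead of it and the grasp point (between the pads) lies 2 mm behind it; z points along the fingers, y is the line along which they close (so a half turn about z gives the same grasp; the last joint's range is limited). The gripper opens to 87 mm and grips with 3 to 60 N. Pads are 19 mm wide; open, the fingers measure 117 mm over their backs; the gripper's body (75 mm by 190 mm) begins 51 mm behind the grasp point.
Start: joints at [-10.227, 30.224, 82.088, -0, 67.689, -10.227], TCP at [0.625, 0, 0.24] pointing down, gripper open.
Joint ranges: [-176.69, 176.69], [-43.24, 126.21], [12.49, 139.97], [-82, 262], [0, 151.66], [-163.58, 163.58]. Speed limits (degrees/s): [159.86, 159.86, 180, 180, 180, 180].

## Interface

Orientations are given as a 3x3 rotation matrix whose columns are the frame's x, y, z axes.
In Python, from rig import bot, imaging, finder gives the robot as it stands. The module is installed in compiled form; this text tells all that it offers.
- The arm moves only by the tool play_rows, never from a script. Its argument "motion" is a list that holds one entry, the list of rows, each a list of 6 numbers: the shift along the tool's x, y, z in normalised numbers (1 is 0.4 m), then the turn, a rotation vector about the tool's x, y, z in normalised numbers (1 is 180 degrees). In form: [[[dx, dy, dz, wx, wy, wz], ...]]. A call has 1 to 8 rows; each row is the pose to reach, as a shift and turn from the pose commanded when the call began, along the tool's axes at that moment; what a row does not reach only later rows make up. A row lasts 1/12 s, in which the tool goes at most 41.7 mm and 7.16 degrees, less where a joint would pass 70% of its speed; a pose out of reach is approached as far as the arm can. No shift or turn number may pass 1 either way. A call with a gripper value outside its range is refused whole. "fingers" is the finger opening in m, from 0 to 0.087, set as the call begins (left out, the last holds). The fingers move at their own pace and stop on an object; the grip force is fixed at half the most. Time passes only in rows, so rows that repeat a pose let the fingers close. It gives the time, the measured TCP pose, the force, the opening and the grip force at its end, in the units of the state.
- bot.read_state(): the state, without advancing time (a new reading comes with each control period).
- imaging.capture(name): name is "scene" or "side" or "wrist"; returns a dict with "frame" (480x640x3 uint8, red, green, blue), "camera_matrix" (3x3 intrinsics, pixels), "R" (3x3) and "t" (3): a world point X has camera coordinates R X + t. Camera axes: x right, y down, z forward; pixel columns grow to the right and rows downward; lengths in m; the calibration is good to about 2 mm. A picture is of the moment at which its call begins. There is no depth.
- bot.hand_in(): hands the job in; it is judged then, once.
Trained networks look in the newest picture that a camera, given by its name, has taken for a name from the list of things; names that differ only in an ending like _2 or _b are one class to them, and where a whole thing is asked for, a point or a joint stands for the part that bears it (a point fixed in the world has none). Each returns a list of dicts, best first, with "confidence" (0 to 1); they miss things now and then, are a little off and sometimes report something else, mostly with a low value. They report only what shows in the picture. A call takes as long as a camera call.
- finder.recognise(camera, name): "at" ([x, y, z] in m, in world coordinates, good to about 4 mm: the middle of the surface that is visible of it).
- finder.outline_of(camera, name): "pixels" (480x640 bool, what is visible of it).
The state is a dict: "time_s": time; "joint_positions": joint angles; "qvel": joint speeds; "tau": joint torques, N m; "position": TCP position; "tcp_rot": TCP orientation; "force": force on the tool from outside, world axes, zero at the start; "moment": the same for the moment, N m; "opening": opening from 0.0 (shut) to 1.0 (fully open); "grasp_force": force on a finger pad.
Only numpy, scipy, OpenCV 4.12 (cv2) and the standard library are available. Lean on these libraries where they do the work, as an engineer would, in place of code of your own. Each camera call takes 0.05 s, during which the arm holds its last target. There are 200 camera calls.

## Working session

There is one attempt and no reset: what is moved stays moved. The work goes in short steps, Python scripts to look and compute and a tool call to move; the robot and the scene stay as the last step left them, time stands still between calls to the robot, and variables do not carry over. Pictures are saved under pics/ and viewed, at most 10 in all, crops included, and the job is handed in when it is done.

Besides the shell and the picture viewer there is one more tool, called after "Request:" as name(argument=value, ...), one argument or row to a line, values as JSON. play_rows: Moves the arm, as the interface text tells. Its arguments: {"type":"object","properties":{"motion":{"type":"array"},"fingers":{"type":"number"}},"required":["motion"]}

```bash
mkdir -p pics
cat > h.py <<'E'
from rig import bot, imaging, finder
import numpy as np, cv2
def snap(cam,fn=None):
    c=imaging.capture(cam)
    if fn: cv2.imwrite('pics/'+fn,c['frame'][:,:,::-1])
    return c
def proj(c,X):
    p=c['camera_matrix']@(c['R']@np.array(X,float)+c['t']); return p[:2]/p[2]
def ray(c,uv,z):
    d=c['R'].T@np.linalg.inv(c['camera_matrix'])@np.array([uv[0],uv[1],1.]); o=-c['R'].T@c['t']
    return o+d*(z-o[2])/d[2]
E
python3 - <<'E'
from h import *
np.set_printoptions(precision=4,suppress=True)
for cam in ['scene','side','wrist']:
    c=snap(cam,cam+'0.png'); print(cam,'campos',-c['R'].T@c['t'])
    for n in ['foot','plug','plug_bar','catch','catch_post','socket_floor','socket_mouth','catch_pivot','bottle','dish','pot','cans']:
        r=finder.recognise(cam,n)
        print(n,[(np.array(q['at']).round(4).tolist(),round(q['confidence'],2)) for q in r[:2]])
s=bot.read_state();print(s['time_s'],s['tcp_rot'],s['force'])
E
```

```text
scene campos [1.1008 0.0182 0.878 ]
foot [([0.6045, 0.0381, 0.0379], 0.86)]
plug [([0.5084, -0.2456, 0.0187], 0.97)]
plug_bar [([0.5113, -0.2464, 0.0196], 0.79)]
catch [([0.5951, 0.0236, 0.0463], 0.63)]
catch_post [([0.5939, 0.0234, 0.048], 0.73)]
socket_floor [([0.6018, 0.0378, 0.0451], 0.77)]
socket_mouth [([0.6009, 0.0345, 0.0382], 0.71)]
catch_pivot [([0.602, 0.0353, 0.0424], 0.79)]
bottle [([0.7081, -0.3754, 0.1296], 0.58)]
dish [([0.593, 0.0237, 0.0498], 0.73), ([0.4611, 0.269, 0.0211], 0.69)]
pot [([0.4518, 0.2812, 0.0553], 0.81)]
cans [([0.6853, 0.3893, 0.0564], 0.6)]
side campos [ 0.4622 -0.9794  0.7598]
foot [([0.6698, 0.3779, 0.0407], 0.64)]
plug [([0.4925, -0.2611, 0.0204], 0.88)]
plug_bar [([0.4991, -0.265, 0.022], 0.74)]
catch [([0.5947, 0.0077, 0.053], 0.71)]
catch_post [([0.5986, 0.0059, 0.0514], 0.49), ([0.693, -0.4073, 0.1209], 0.25)]
socket_floor [([0.5644, -0.0008, 0.0398], 0.7)]
socket_mouth [([0.5632, 0.0044, 0.0335], 0.71)]
catch_pivot [([0.5648, -0.004, 0.0365], 0.81)]
bottle [([0.6919, -0.4077, 0.1243], 0.85)]
dish [([0.4493, 0.245, 0.0223], 0.78), ([0.4979, -0.2669, 0.0228], 0.45)]
pot []
cans [([0.6703, 0.3757, 0.0435], 0.87), ([0.4917, -0.2635, 0.0215], 0.47)]
wrist campos [0.6238 0.0645 0.3854]
foot [([0.5609, 0.0278, 0.0408], 0.75)]
plug []
plug_bar []
catch [([0.5912, 0.0344, 0.0469], 0.75)]
catch_post [([0.5895, 0.0305, 0.0486], 0.92)]
socket_floor [([0.5619, 0.0292, 0.0381], 0.94)]
socket_mouth [([0.561, 0.0257, 0.0426], 0.84)]
catch_pivot [([0.5646, 0.0265, 0.0393], 0.77)]
bottle []
dish []
pot []
cans [([0.5614, 0.0287, 0.0355], 0.7)]
1.95 [[-0.  1.  0.]
 [ 1.  0. -0.]
 [-0.  0. -1.]] [ 0.1502  0.1303 -0.0784]
```

View pictures.

View pics/scene0.png

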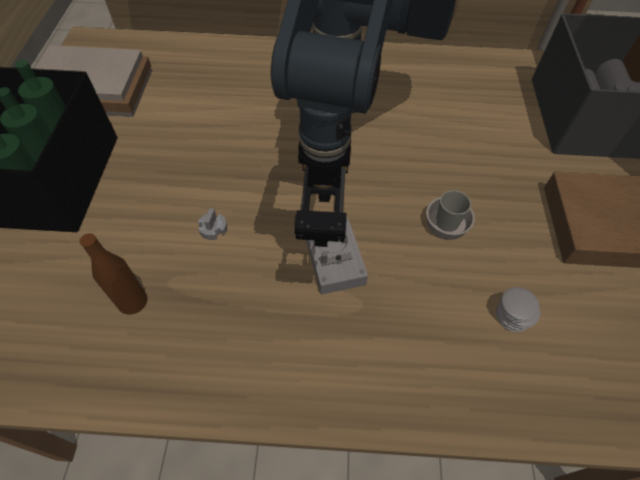

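View pics/wrist0.png

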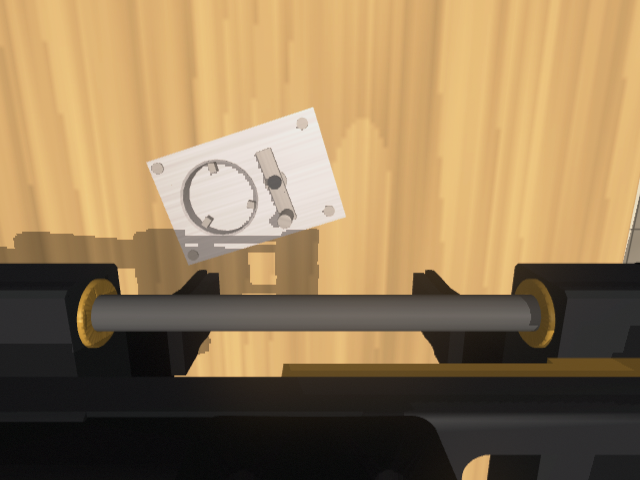

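```bash
python3 - <<'E'
import cv2
im=cv2.imread('pics/scene0.png'); print(im.shape)
E
ls
```

```text
(480, 640, 3)
h.py
pics
```

```bash
python3 - <<'E'
import cv2,numpy as np
im=cv2.imread('pics/wrist0.png'); a=cv2.resize(im[100:275,140:352],None,fx=3,fy=3,interpolation=cv2.INTER_CUBIC)
s=cv2.imread('pics/scene0.png'); b=cv2.resize(s[200:245,190:235],(300,300),interpolation=cv2.INTER_CUBIC)
s=cv2.imread('pics/side0.png'); b=b
cv2.imwrite('pics/a.png',a);print(a.shape)
E
python3 - <<'E'
import sys; sys.path.insert(0,'.')
from h import *
np.set_printoptions(precision=4,suppress=True)
c=snap('wrist')
P={}
for uv in [(148,163),(313,108),(345,215),(188,265),(220,197)]:
    print(uv,ray(c,uv,.04))
C=[ray(c,u,.04)[:2] for u in [(148,163),(313,108),(345,215),(188,265)]]
for i in range(4):
    d=C[(i+1)%4]-C[i]; print(np.linalg.norm(d),np.degrees(np.arctan2(d[1],d[0])))
o=ray(c,(220,197),.04)[:2]
for uv in [(212,168),(208,221),(251,205)]:
    d=ray(c,uv,.0295)[:2]-o; print(np.linalg.norm(d),np.degrees(np.arctan2(d[1],d[0])))
E
```

```text
(525, 636, 3)
(148, 163) [0.4749 0.048  0.04  ]
(313, 108) [0.6214 0.0944 0.04  ]
(345, 215) [0.6506 0.0013 0.04  ]
(188, 265) [ 0.5029 -0.0469  0.04  ]
(220, 197) [0.537  0.0178 0.04  ]
0.15364587527910054 17.5937747243497
0.09759591643009671 -72.55857297809888
0.15544323827408205 -161.9428735833114
0.0988739202663286 106.40471478731347
0.026606982229001087 108.3697862013687
0.028727405422898887 -122.37613000748833
0.027505114965756805 -18.943365687310486
```

View pics/a.png

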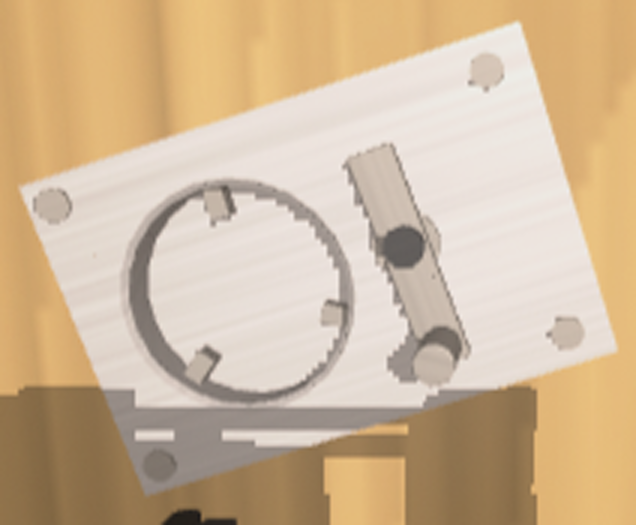

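The crop shows the foot with its socket centred near wrist pixel (219,197). The three rib tops are at (213,168), (208,221) and (251,204), the pivot at (275,182) and the post at (285,220). In the scene picture the plug is at (211,224). Next I'll look at the plug with the wrist camera.

Units first: shifts go in shares of 0.4 m and turns go in shares of 180 degrees. So -0.27 m / 0.4 = -0.675, -0.125 m / 0.4 = -0.3125.

Request:
play_rows(
  motion=[
    [[-0.675, -0.3125, 0.075, 0, 0, 0], [-0.675, -0.3125, 0.075, 0, 0, 0], [-0.675, -0.3125, 0.075, 0, 0, 0], [-0.675, -0.3125, 0.075, 0, 0, 0], [-0.675, -0.3125, 0.075, 0, 0, 0], [-0.675, -0.3125, 0.075, 0, 0, 0], [-0.675, -0.3125, 0.075, 0, 0, 0], [-0.675, -0.3125, 0.075, 0, 0, 0]],
  ],
)

```text
time_s: 2.67
position: [0.4977, -0.2758, 0.2091]
tcp_rot: [[0.005, 1.0, -0.001], [1.0, -0.005, -0.003], [-0.003, -0.001, -1.0]]
force: [-0.5, 0.6, -0.7]
opening: 1.0
grasp_force: 0.0
```

```bash
cat > fitfoot.py <<'E'
from h import *
from scipy.optimize import least_squares
def fit(c,feats,x0):
    # feats: list of (uv, local xy, z)
    def f(p):
        R=np.array([[np.cos(p[2]),-np.sin(p[2])],[np.sin(p[2]),np.cos(p[2])]])
        return np.concatenate([proj(c,[*(p[:2]+R@np.array(l)),z])-uv for uv,l,z in feats])
    r=least_squares(f,x0); return r.x, r.fun.reshape(-1,2)
E
python3 - <<'E'
from fitfoot import *
np.set_printoptions(precision=4,suppress=True)
c=snap('wrist','w1.png')
print(bot.read_state()['time_s'],bot.read_state()['position'])
for n in ['plug','plug_bar']:
    for r in finder.recognise('wrist',n)[:2]: print(n,r['at'],r['confidence'])
    for r in finder.outline_of('wrist',n)[:1]:
        ys,xs=np.nonzero(r['pixels']); print(xs.min(),xs.max(),ys.min(),ys.max(),cv2.minAreaRect(np.c_[xs,ys].astype(np.float32)))
# foot fit: rebuild camera pose of first picture (tool shifted by -(.125,.27,.03) in world)
s=np.array([0.125,0.27,0.03]); c0=dict(c); c0['t']=c['t']-c['R']@s
print('cam0',-c0['R'].T@c0['t'])
cr=lambda u,v:(140+(u+.5)/3-.5,100+(v+.5)/3-.5)
F=[(cr(20,187),(-.05,.05),.04),(cr(520,22),(.105,.05),.04),(cr(615,350),(.105,-.05),.04),(cr(147,495),(-.05,-.05),.04),(cr(238,292),(0,0),.04)]
x,e=fit(c0,F,[.537,.017,.31]); print(x[:2],np.degrees(x[2]),e)
L=lambda a:(.029*np.cos(a),.029*np.sin(a))
G=[(cr(218,203),L(np.radians(50)),.0295),(cr(203,362),L(np.pi),.0295),(cr(334,313),L(np.radians(290)),.0295)]
x,e=fit(c0,G,[.537,.017,1.]); print(x[:2],np.degrees(x[2]),e)
x,e=fit(c0,[(cr(435,364),(0,0),.0795)],[.6,0,0]);print('post',x[:2])
x,e=fit(c0,[(cr(403,246),(0,0),.05)],[.6,0,0]);print('pivot',x[:2])
im=cv2.imread('pics/w1.png');cv2.imwrite('pics/w1b.png',im)
E
```

```text
2.7167 [ 0.4982 -0.2745  0.2092]
plug [0.4984, -0.2504, 0.019] 0.78
283 355 159 231 ((318.0000305175781, 196.00001525878906), (72.1249008178711, 70.71068572998047), 45.0)
plug_bar [0.4999, -0.2531, 0.0205] 0.72
284 354 159 231 ((319.0, 195.0), (72.0, 70.0), 90.0)
cam0 [0.622  0.0591 0.3848]
[0.5337 0.0106] 17.052832255956726 [[-0.4099 -0.5243]
 [-0.0393 -0.4593]
 [ 0.9335  0.0556]
 [-0.384  -0.3603]
 [-0.0951  1.4402]]
[0.5341 0.0109] 55.19591193230317 [[-0.4795 -1.3309]
 [-1.0491  1.2485]
 [ 1.5279  0.2203]]
post [ 0.5961 -0.0025]
pivot [0.5852 0.0264]
```

View pics/w1.png

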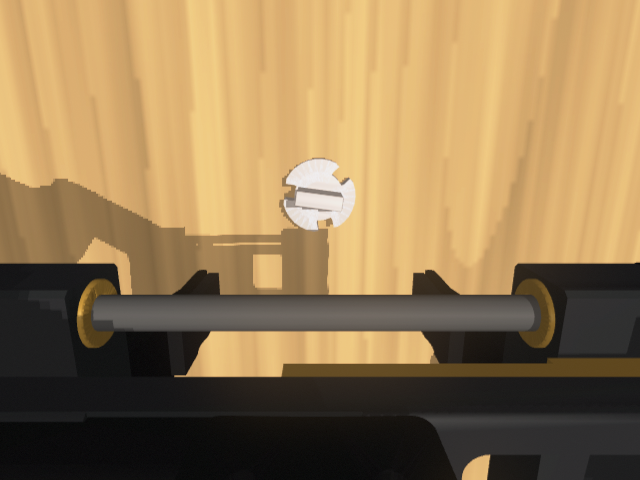

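The picture shows the plug at pixels 283–355 by 159–231. Its notches are at left (287,192), upper right (340,175) and bottom (325,224), so its yaw is about −8°. I'll measure that more exactly from a settled picture.

Run:
```python
from h import *
c=snap('wrist','w2.png'); print(bot.read_state()['position'],-c['R'].T@c['t'])
im=cv2.imread('pics/w2.png')[145:245,270:370]
cv2.imwrite('pics/w2c.png',cv2.resize(im,None,fx=6,fy=6,interpolation=cv2.INTER_CUBIC))
np.savez('cam2.npz',**{k:c[k] for k in['camera_matrix','R','t']})
```

```text
[ 0.50065589 -0.26830157  0.2097272 ] [ 0.499223   -0.20422438  0.35557947]
```

View pics/w2c.png

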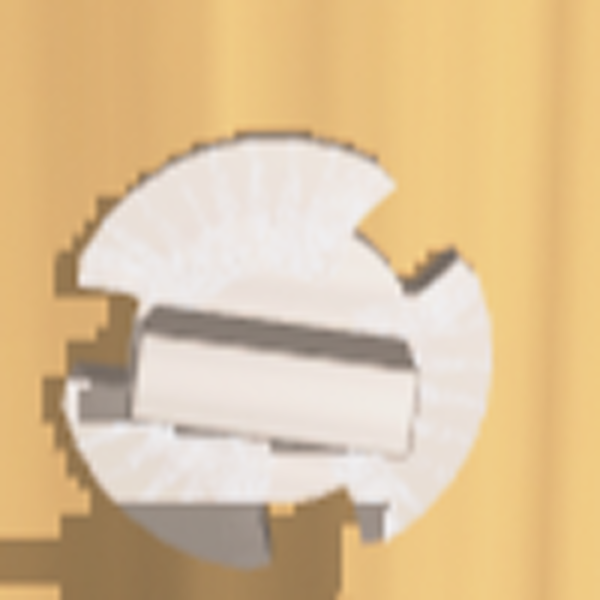

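The crop shows the bar's top corners at crop pixels (141,332), (417,370), (409,458) and (131,417), and the disc's centre near (280,350).

Run:
```python
from fitfoot import *
np.set_printoptions(precision=4,suppress=True)
c=dict(np.load('cam2.npz'))
cr=lambda u,v:(270+(u+.5)/6-.5,145+(v+.5)/6-.5)
F=[(cr(141,332),(-.019,.006),.052),(cr(417,370),(.019,.006),.052),(cr(409,458),(.019,-.006),.052),(cr(131,417),(-.019,-.006),.052)]
x,e=fit(c,F,[.5,-.25,-.1]); print(x[:2],np.degrees(x[2]),e)
x,e=fit(c,[(cr(279,350),(0,0),.02)],[.5,-.25,0]); print(x[:2])
s=bot.read_state();print(s['time_s'],s['position'],s['joint_positions'],s['tcp_rot'])
```

```text
[ 0.499  -0.2558] -7.88486733695045 [[-0.2474 -0.2155]
 [ 0.82    0.0164]
 [-0.1347 -0.0824]
 [-0.4405  0.3062]]
[ 0.4996 -0.2546]
2.9667 [ 0.5007 -0.2683  0.2097] [-39.4716  27.9575  92.19     0.0349  59.8609 -39.6053] [[-0.002   1.      0.0002]
 [ 1.      0.002   0.0005]
 [ 0.0005  0.0002 -1.    ]]
```

To row units: 0.12 m / 0.4 = 0.3, 0.09 m / 0.4 = 0.225, 56 degrees / 180 = 0.3111.

Request:
play_rows(
  motion=[
    [[0.0363, -0.0025, 0.075, 0, 0, 0.0389], [0.0363, -0.0025, 0.15, 0, 0, 0.0778], [0.0363, -0.0025, 0.225, 0, 0, 0.1167], [0.0363, -0.0025, 0.3, 0, 0, 0.1556], [0.0363, -0.0025, 0.3, 0, 0, 0.1944], [0.0363, -0.0025, 0.3, 0, 0, 0.2333], [0.0363, -0.0025, 0.3, 0, 0, 0.2722], [0.0363, -0.0025, 0.3, 0, 0, 0.3111]],
  ],
)

```text
time_s: 3.63
position: [0.4999, -0.2535, 0.0894]
tcp_rot: [[0.831, 0.557, -0.0], [0.557, -0.831, 0.0], [0.0, -0.0, -1.0]]
force: [-0.2, 0.0, 0.2]
opening: 1.002
grasp_force: 0.0
```

To row units: 41.9 degrees / 180 = 0.2328.

Request:
play_rows(
  motion=[
    [[0, 0, 0, 0, 0, 0.0389], [0, 0, 0, 0, 0, 0.0778], [0, 0, 0, 0, 0, 0.1167], [0, 0, 0, 0, 0, 0.1556], [0, 0, 0, 0, 0, 0.1944], [0, 0, 0, 0, 0, 0.2328], [0, 0, 0, 0, 0, 0.2328], [0, 0, 0, 0, 0, 0.2328]],
  ],
  fingers=0.045,
)

```text
time_s: 4.3
position: [0.4998, -0.2541, 0.0898]
tcp_rot: [[0.991, -0.132, 0.0], [-0.132, -0.991, -0.0], [0.0, 0.0, -1.0]]
force: [0.3, -0.2, 0.4]
opening: 0.536
grasp_force: 0.0
```

To row units: 0.048 m / 0.4 = 0.12, 0.04 m / 0.4 = 0.1.

Request:
play_rows(
  motion=[
    [[0, 0, 0.025, 0, 0, 0], [0, 0, 0.0625, 0, 0, 0], [0, 0, 0.1, 0, 0, 0], [0, 0, 0.12, 0, 0, 0], [0, 0, 0.12, 0, 0, 0], [0, 0, 0.12, 0, 0, 0]],
  ],
)

```text
time_s: 4.8
position: [0.4987, -0.2551, 0.0409]
tcp_rot: [[0.991, -0.137, -0.001], [-0.137, -0.991, 0.001], [-0.001, -0.001, -1.0]]
force: [0.1, -0.2, 0.2]
opening: 0.518
grasp_force: 0.0
```

Run:
```python
from h import *
np.set_printoptions(precision=4,suppress=True)
s=bot.read_state();print({k:np.round(s[k],4).tolist() for k in s})
snap('wrist','w3.png')
```

```text
{'time_s': 4.8, 'joint_positions': [-38.5177, 42.4877, 99.3465, 0.004, 38.2492, 59.325], 'qvel': [-0.0231, -1.3257, -0.6655, 0.0649, 0.158, 0.2144], 'tau': [0.014, -43.0838, -8.2544, 0.0421, -0.0289, -0.0061], 'position': [0.4987, -0.2551, 0.0409], 'tcp_rot': [[0.9906, -0.1365, -0.0011], [-0.1365, -0.9906, 0.0009], [-0.0012, -0.0008, -1.0]], 'force': [0.062, -0.241, 0.2074], 'moment': [0.0287, 0.165, -0.0156], 'grasp_force': 0.0, 'opening': 0.5176}
```

View pics/w3.png

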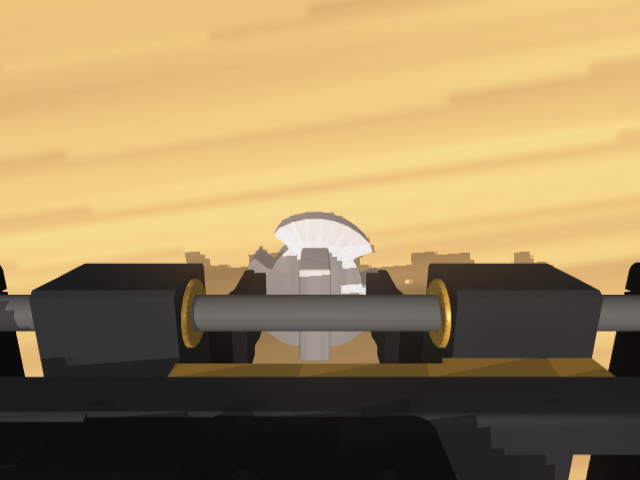

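The bar stands centred between the open fingers (u≈315), so I'll close on it.

Request:
play_rows(
  motion=[
    [[0, 0, 0, 0, 0, 0], [0, 0, 0, 0, 0, 0], [0, 0, 0, 0, 0, 0], [0, 0, 0, 0, 0, 0], [0, 0, 0, 0, 0, 0], [0, 0, 0, 0, 0, 0], [0, 0, 0, 0, 0, 0]],
  ],
  fingers=0.005,
)

```text
time_s: 5.43
position: [0.499, -0.2554, 0.0417]
tcp_rot: [[0.99, -0.138, 0.0], [-0.138, -0.99, 0.0], [0.0, -0.0, -1.0]]
force: [0.1, 1.0, 2.0]
opening: 0.137
grasp_force: 30.0
```

To row units: -0.1 m / 0.4 = -0.25, -0.07 m / 0.4 = -0.175.

Request:
play_rows(
  motion=[
    [[0, 0, -0.025, 0, 0, 0], [0, 0, -0.0875, 0, 0, 0], [0, 0, -0.175, 0, 0, 0], [0, 0, -0.25, 0, 0, 0], [0, 0, -0.25, 0, 0, 0], [0, 0, -0.25, 0, 0, 0]],
  ],
)

```text
time_s: 5.93
position: [0.4999, -0.2562, 0.1437]
tcp_rot: [[0.991, -0.137, 0.004], [-0.137, -0.991, -0.003], [0.004, 0.002, -1.0]]
force: [0.1, -0.2, -2.0]
opening: 0.135
grasp_force: 30.0
```

To row units: -0.2742 m / 0.4 = -0.6855, -0.0009 m / 0.4 = -0.0023, -56 degrees / 180 = -0.3111.

Request:
play_rows(
  motion=[
    [[0, -0.05, 0, 0, 0, -0.0389], [0, -0.15, 0, 0, 0, -0.0778], [0, -0.25, 0, 0, 0, -0.1167], [0, -0.35, 0, 0, 0, -0.1556], [0, -0.45, 0, 0, 0, -0.1944], [0, -0.55, 0, 0, 0, -0.2333], [0, -0.6375, 0, 0, 0, -0.2722], [-0.0023, -0.6855, 0, 0, 0, -0.3111]],
  ],
)

```text
time_s: 6.6
position: [0.534, 0.0203, 0.1398]
tcp_rot: [[0.661, 0.75, -0.004], [0.75, -0.661, 0.002], [-0.002, -0.005, -1.0]]
force: [-0.1, 0.1, -2.3]
opening: 0.135
grasp_force: 30.0
```

To row units: -7 degrees / 180 = -0.0389.

Request:
play_rows(
  motion=[
    [[0, 0, 0, 0, 0, -0.0389], [0, 0, 0, 0, 0, -0.0389], [0, 0, 0, 0, 0, -0.0389], [0, 0, 0, 0, 0, -0.0389], [0, 0, 0, 0, 0, -0.0389]],
  ],
)

```text
time_s: 7.02
position: [0.5354, 0.0154, 0.141]
tcp_rot: [[0.575, 0.818, -0.001], [0.818, -0.575, 0.0], [-0.001, -0.001, -1.0]]
force: [0.3, -0.2, -1.9]
opening: 0.138
grasp_force: 30.0
```

Run:
```python
from h import *
np.set_printoptions(precision=4,suppress=True)
s=bot.read_state();print(s['time_s'],s['position'],s['tcp_rot'],s['force'],s['joint_positions'])
c=snap('wrist','w4.png')
for n in ['socket_mouth','catch_post','foot']:
    for r in finder.recognise('wrist',n)[:2]: print(n,r['at'],r['confidence'])
X=np.array([.5357,.0162]);a=np.radians(17.2);R=np.array([[np.cos(a),-np.sin(a)],[np.sin(a),np.cos(a)]])
im=cv2.imread('pics/w4.png')
pts=[proj(c,[*(X+R@np.array(l)),.04]) for l in [(-.05,.05),(.105,.05),(.105,-.05),(-.05,-.05)]]
cv2.polylines(im,[np.int32(np.round(pts))],True,(0,0,255),1)
for rr in (.0335,):
    p=[proj(c,[X[0]+rr*np.cos(t),X[1]+rr*np.sin(t),.04]) for t in np.linspace(0,6.28,60)]
    cv2.polylines(im,[np.int32(np.round(p))],True,(0,255,0),1)
cv2.imwrite('pics/w4o.png',im)
```

```text
7.0167 [0.5354 0.0154 0.141 ] [[ 0.5748  0.8183 -0.0012]
 [ 0.8183 -0.5748  0.0001]
 [-0.0006 -0.0011 -1.    ]] [ 0.2732 -0.1998 -1.863 ] [-10.3051  31.5653 100.1301  -0.0073  48.3742  24.7846]
socket_mouth [0.5874, 0.0423, 0.0393] 0.3
catch_post [0.5901, 0.0291, 0.0481] 0.83
catch_post [0.5864, 0.0431, 0.0405] 0.25
foot [0.5885, 0.0416, 0.0407] 0.77
```

View pics/w4o.png

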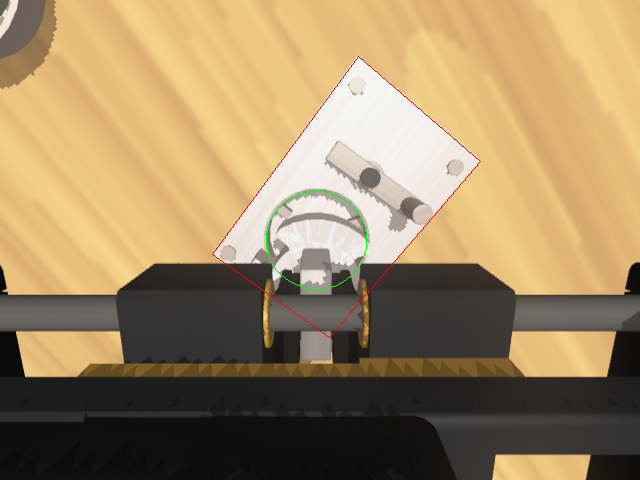

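The drawn foot outline and socket circle lie right on the picture, so the foot's pose holds. I'll descend gently.

To row units: 0.055 m / 0.4 = 0.1375, 0.04 m / 0.4 = 0.1.

Request:
play_rows(
  motion=[
    [[0, 0, 0.05, 0, 0, 0], [0, 0, 0.1, 0, 0, 0], [0, 0, 0.13, 0, 0, 0], [0, 0, 0.1375, 0, 0, 0], [0, 0, 0.1375, 0, 0, 0], [0, 0, 0.1375, 0, 0, 0]],
  ],
)

```text
time_s: 7.72
position: [0.5362, 0.016, 0.0869]
tcp_rot: [[0.573, 0.82, 0.001], [0.82, -0.573, -0.0], [0.0, 0.001, -1.0]]
force: [0.4, 0.9, -1.9]
opening: 0.132
grasp_force: 30.0
```

To row units: 0.008 m / 0.4 = 0.02, 0.001 m / 0.4 = 0.0025.

Request:
play_rows(
  motion=[
    [[0, 0, 0.0025, 0, 0, 0], [0, 0, 0.005, 0, 0, 0], [0, 0, 0.0075, 0, 0, 0], [0, 0, 0.01, 0, 0, 0], [0, 0, 0.0125, 0, 0, 0], [0, 0, 0.015, 0, 0, 0], [0, 0, 0.0175, 0, 0, 0], [0, 0, 0.02, 0, 0, 0]],
  ],
)

```text
time_s: 8.38
position: [0.5358, 0.0163, 0.0784]
tcp_rot: [[0.572, 0.82, -0.0], [0.82, -0.572, 0.0], [-0.0, -0.0, -1.0]]
force: [-0.6, -0.2, -1.8]
opening: 0.135
grasp_force: 30.0
```

Request:
play_rows(
  motion=[
    [[0, 0, 0.0025, 0, 0, 0], [0, 0, 0.005, 0, 0, 0], [0, 0, 0.0075, 0, 0, 0], [0, 0, 0.01, 0, 0, 0], [0, 0, 0.0125, 0, 0, 0], [0, 0, 0.015, 0, 0, 0], [0, 0, 0.0175, 0, 0, 0]],
  ],
)

```text
time_s: 8.97
position: [0.5358, 0.0163, 0.0715]
tcp_rot: [[0.572, 0.82, -0.0], [0.82, -0.572, 0.0], [-0.0, -0.0, -1.0]]
force: [0.0, 0.5, -1.9]
opening: 0.134
grasp_force: 30.0
```

To row units: 0.002 m / 0.4 = 0.005, 0.0015 m / 0.4 = 0.0038.

Request:
play_rows(
  motion=[
    [[0, 0, 0.0013, 0, 0, 0], [0, 0, 0.0025, 0, 0, 0], [0, 0, 0.0038, 0, 0, 0], [0, 0, 0.005, 0, 0, 0], [0, 0, 0.005, 0, 0, 0]],
  ],
)

```text
time_s: 9.38
position: [0.5357, 0.0163, 0.0695]
tcp_rot: [[0.572, 0.82, -0.0], [0.82, -0.572, 0.0], [-0.0, -0.0, -1.0]]
force: [-0.1, 0.3, -1.8]
opening: 0.134
grasp_force: 30.0
```

To row units: 0.002 m / 0.4 = 0.005, 0.0015 m / 0.4 = 0.0038.

Request:
play_rows(
  motion=[
    [[0, 0, 0.0013, 0, 0, 0], [0, 0, 0.0025, 0, 0, 0], [0, 0, 0.0038, 0, 0, 0], [0, 0, 0.005, 0, 0, 0], [0, 0, 0.005, 0, 0, 0]],
  ],
)

```text
time_s: 9.8
position: [0.5357, 0.0163, 0.0675]
tcp_rot: [[0.572, 0.82, -0.0], [0.82, -0.572, 0.0], [-0.0, -0.0, -1.0]]
force: [-0.5, 0.5, -1.6]
opening: 0.141
grasp_force: 30.0
```

Already 2.5 mm below where the ribs would stop it, with no force: the notches are over the ribs. I'll go on gently.

To row units: 0.0045 m / 0.4 = 0.0113, 0.004 m / 0.4 = 0.01.

Request:
play_rows(
  motion=[
    [[0, 0, 0.0025, 0, 0, 0], [0, 0, 0.005, 0, 0, 0], [0, 0, 0.0075, 0, 0, 0], [0, 0, 0.01, 0, 0, 0], [0, 0, 0.0113, 0, 0, 0], [0, 0, 0.0113, 0, 0, 0]],
  ],
)

```text
time_s: 10.3
position: [0.5356, 0.0163, 0.0629]
tcp_rot: [[0.572, 0.82, -0.0], [0.82, -0.572, 0.0], [-0.0, -0.0, -1.0]]
force: [-0.0, -0.2, -2.8]
opening: 0.137
grasp_force: 30.0
```

To row units: 0.0012 m / 0.4 = 0.003, 0.0009 m / 0.4 = 0.0023.

Request:
play_rows(
  motion=[
    [[0, 0, 0.0008, 0, 0, 0], [0, 0, 0.0015, 0, 0, 0], [0, 0, 0.0023, 0, 0, 0], [0, 0, 0.003, 0, 0, 0], [0, 0, 0.003, 0, 0, 0]],
  ],
)

```text
time_s: 10.72
position: [0.5358, 0.0163, 0.0618]
tcp_rot: [[0.572, 0.82, -0.0], [0.82, -0.572, 0.0], [0.0, -0.0, -1.0]]
force: [-0.5, 0.7, -2.4]
opening: 0.138
grasp_force: 30.0
```

To row units: 0.0006 m / 0.4 = 0.0015, 0.0003 m / 0.4 = 0.0008.

Request:
play_rows(
  motion=[
    [[0, 0, 0.0008, 0, 0, 0], [0, 0, 0.0015, 0, 0, 0], [0, 0, 0.0015, 0, 0, 0]],
  ],
)

```text
time_s: 10.97
position: [0.5358, 0.0163, 0.0617]
tcp_rot: [[0.572, 0.82, 0.0], [0.82, -0.572, -0.0], [0.0, 0.0, -1.0]]
force: [-1.4, 0.6, 4.1]
opening: 0.134
grasp_force: 30.0
```

To row units: 0.0006 m / 0.4 = 0.0015, 0.0003 m / 0.4 = 0.0008.

Request:
play_rows(
  motion=[
    [[0, 0, 0.0008, 0, 0, 0], [0, 0, 0.0015, 0, 0, 0], [0, 0, 0.0015, 0, 0, 0]],
  ],
)

```text
time_s: 11.22
position: [0.5358, 0.0163, 0.0617]
tcp_rot: [[0.572, 0.82, 0.0], [0.82, -0.572, -0.0], [0.0, 0.0, -1.0]]
force: [-2.7, -0.4, 9.1]
opening: 0.139
grasp_force: 30.0
```

Firm stop at TCP height 0.0617, which is the home height (0.0417 + 0.020). I'll unload, let go and rise.

To row units: -0.001 m / 0.4 = -0.0025.

Request:
play_rows(
  motion=[
    [[0, 0, -0.0025, 0, 0, 0], [0, 0, -0.0025, 0, 0, 0], [0, 0, -0.0025, 0, 0, 0], [0, 0, -0.0025, 0, 0, 0], [0, 0, -0.0025, 0, 0, 0]],
  ],
  fingers=0.03,
)

```text
time_s: 11.63
position: [0.5358, 0.0162, 0.0614]
tcp_rot: [[0.572, 0.82, -0.0], [0.82, -0.572, 0.0], [-0.0, -0.0, -1.0]]
force: [0.4, 0.1, -0.1]
opening: 0.329
grasp_force: 0.0
```

To row units: -0.13 m / 0.4 = -0.325, -0.1 m / 0.4 = -0.25.

Request:
play_rows(
  motion=[
    [[0, 0, -0.025, 0, 0, 0], [0, 0, -0.075, 0, 0, 0], [0, 0, -0.15, 0, 0, 0], [-0.075, 0, -0.25, 0, 0, 0], [-0.15, 0, -0.325, 0, 0, 0], [-0.15, 0, -0.325, 0, 0, 0], [-0.15, 0, -0.325, 0, 0, 0], [-0.15, 0, -0.325, 0, 0, 0]],
  ],
)

```text
time_s: 12.3
position: [0.5015, -0.0329, 0.1919]
tcp_rot: [[0.573, 0.819, 0.001], [0.819, -0.573, 0.0], [0.001, 0.001, -1.0]]
force: [0.5, 0.1, -0.4]
opening: 0.347
grasp_force: 0.0
```

Run:
```python
from h import *
np.set_printoptions(precision=4,suppress=True)
s=bot.read_state();print(s['time_s'],s['position'],s['tcp_rot'],s['force'],s['joint_positions'])
c=snap('wrist','w5.png')
im=c['frame'][:,:,::-1].copy()
X=np.array([.5357,.0162]);a=np.radians(17.2);R=np.array([[np.cos(a),-np.sin(a)],[np.sin(a),np.cos(a)]])
def poly(pts,col): cv2.polylines(im,[np.int32(np.round([proj(c,p) for p in pts])*1)],True,col,1)
b=np.radians(55.1);Q=np.array([[np.cos(b),-np.sin(b)],[np.sin(b),np.cos(b)]])
poly([[*(X+Q@np.array(l)),.072] for l in [(-.019,.006),(.019,.006),(.019,-.006),(-.019,-.006)]],(0,0,255))
P=X+R@[.054,0]; 
for th in (0.065,):
    q=P+.031*np.array([np.cos(a-np.pi/2+th),np.sin(a-np.pi/2+th)]); print('pivot',P,'post',q)
    poly([[q[0]+.006*np.cos(t),q[1]+.006*np.sin(t),.0795] for t in np.linspace(0,6.2,24)],(0,255,0))
u=proj(c,[*X,.05]).astype(int)
x0,y0=max(0,u[0]-120),max(0,u[1]-110)
cv2.imwrite('pics/w5c.png',cv2.resize(im[y0:y0+190,x0:x0+250],None,fx=3,fy=3,interpolation=cv2.INTER_CUBIC)); print(x0,y0)
np.savez('cam5.npz',**{k:c[k] for k in['camera_matrix','R','t']})
```

```text
12.3 [ 0.5015 -0.0329  0.1919] [[ 0.5732  0.8194  0.0011]
 [ 0.8194 -0.5732  0.0002]
 [ 0.0008  0.0008 -1.    ]] [ 0.5265  0.108  -0.4198] [-16.5344  24.8006 102.3668   0.0362  52.7753  18.4192]
pivot [0.5873 0.0322] post [0.5984 0.0032]
195 39
```

View pics/w5c.png

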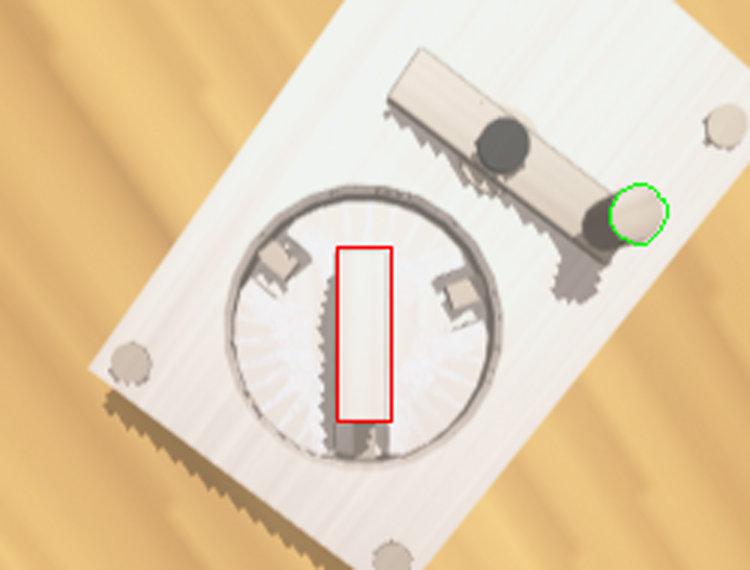

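The crop shows the plug home, with all three ribs in its notches and its bar where predicted. The post lies inside my predicted circle at world (0.598, 0.003). Next I'll bring the fingers over the post, aligned with its swing.

To row units: 0.0852 m / 0.4 = 0.213, 0.077 m / 0.4 = 0.1925, -55.8 degrees / 180 = -0.31.

Request:
play_rows(
  motion=[
    [[0.05, 0.0375, 0, 0, 0, -0.0389], [0.1, 0.075, 0, 0, 0, -0.0778], [0.15, 0.1125, 0, 0, 0, -0.1167], [0.213, 0.1473, 0.05, 0, 0, -0.1556], [0.213, 0.1473, 0.1, 0, 0, -0.1944], [0.213, 0.1473, 0.15, 0, 0, -0.2333], [0.213, 0.1473, 0.1925, 0, 0, -0.2722], [0.213, 0.1473, 0.1925, 0, 0, -0.31]],
  ],
  fingers=0.03,
)

```text
time_s: 13.02
position: [0.5951, 0.0053, 0.1084]
tcp_rot: [[-0.364, 0.931, -0.011], [0.931, 0.364, 0.002], [0.006, -0.01, -1.0]]
force: [-0.1, -0.3, -0.2]
opening: 0.343
grasp_force: 0.0
```

Request:
play_rows(
  motion=[
    [[0, 0, 0, 0, 0, 0], [0, 0, 0, 0, 0, 0], [0, 0, 0, 0, 0, 0], [0, 0, 0, 0, 0, 0]],
  ],
)

```text
time_s: 13.35
position: [0.5988, 0.0035, 0.1147]
tcp_rot: [[-0.356, 0.935, 0.0], [0.935, 0.356, -0.0], [-0.0, 0.0, -1.0]]
force: [0.7, 1.1, 0.0]
opening: 0.349
grasp_force: 0.0
```

Run:
```python
from h import *
np.set_printoptions(precision=4,suppress=True)
s=bot.read_state();print(s['time_s'],s['position'],s['tcp_rot'],s['force'],s['joint_positions'])
# arc plan, in start tool axes: y tangential(+CCW), x = psi+90 direction (toward pivot)
for d in range(0,91,3):
    t=np.radians(d); print(d, 'x',round(.031*(1-np.cos(t)),4),'y',round(.031*np.sin(t),4),end=' | ')
```

```text
13.35 [0.5988 0.0035 0.1147] [[-0.3555  0.9347  0.0005]
 [ 0.9347  0.3555 -0.    ]
 [-0.0002  0.0004 -1.    ]] [0.6533 1.1126 0.0484] [-10.3452  37.5706  91.9083   0.0055  50.4938 -31.1736]
0 x 0.0 y 0.0 | 3 x 0.0 y 0.0016 | 6 x 0.0002 y 0.0032 | 9 x 0.0004 y 0.0048 | 12 x 0.0007 y 0.0064 | 15 x 0.0011 y 0.008 | 18 x 0.0015 y 0.0096 | 21 x 0.0021 y 0.0111 | 24 x 0.0027 y 0.0126 | 27 x 0.0034 y 0.0141 | 30 x 0.0042 y 0.0155 | 33 x 0.005 y 0.0169 | 36 x 0.0059 y 0.0182 | 39 x 0.0069 y 0.0195 | 42 x 0.008 y 0.0207 | 45 x 0.0091 y 0.0219 | 48 x 0.0103 y 0.023 | 51 x 0.0115 y 0.0241 | 54 x 0.0128 y 0.0251 | 57 x 0.0141 y 0.026 | 60 x 0.0155 y 0.0268 | 63 x 0.0169 y 0.0276 | 66 x 0.0184 y 0.0283 | 69 x 0.0199 y 0.0289 | 72 x 0.0214 y 0.0295 | 75 x 0.023 y 0.0299 | 78 x 0.0246 y 0.0303 | 81 x 0.0262 y 0.0306 | 84 x 0.0278 y 0.0308 | 87 x 0.0294 y 0.031 | 90 x 0.031 y 0.031 |
```

To row units: 0.042 m / 0.4 = 0.105, 0.034 m / 0.4 = 0.085.

Request:
play_rows(
  motion=[
    [[0, 0, 0.025, 0, 0, 0], [0, 0, 0.055, 0, 0, 0], [0, 0, 0.085, 0, 0, 0], [0, 0, 0.105, 0, 0, 0], [0, 0, 0.105, 0, 0, 0], [0, 0, 0.105, 0, 0, 0]],
  ],
)

```text
time_s: 13.85
position: [0.5978, 0.0033, 0.0715]
tcp_rot: [[-0.356, 0.934, -0.002], [0.934, 0.356, 0.0], [0.001, -0.002, -1.0]]
force: [-0.5, 0.2, -0.3]
opening: 0.346
grasp_force: 0.0
```

Request:
play_rows(
  motion=[
    [[0, 0, 0, 0, 0, 0], [0, 0, 0, 0, 0, 0], [0, 0, 0, 0, 0, 0], [0, 0, 0, 0, 0, 0]],
  ],
  fingers=0.016,
)

```text
time_s: 14.18
position: [0.5989, 0.0032, 0.0732]
tcp_rot: [[-0.357, 0.934, 0.001], [0.934, 0.357, -0.0], [-0.001, 0.001, -1.0]]
force: [-0.4, 0.3, 0.0]
opening: 0.201
grasp_force: 0.0
```

To row units: 0.0126 m / 0.4 = 0.0315, 0.0032 m / 0.4 = 0.008, -24 degrees / 180 = -0.1333.

Request:
play_rows(
  motion=[
    [[0, 0.004, 0, 0, 0, -0.0167], [0.0005, 0.008, 0, 0, 0, -0.0333], [0.001, 0.012, 0, 0, 0, -0.05], [0.0018, 0.016, 0, 0, 0, -0.0667], [0.0028, 0.02, 0, 0, 0, -0.0833], [0.0038, 0.024, 0, 0, 0, -0.1], [0.0053, 0.0278, 0, 0, 0, -0.1167], [0.0068, 0.0315, 0, 0, 0, -0.1333]],
  ],
)

```text
time_s: 14.85
position: [0.6092, 0.0095, 0.0731]
tcp_rot: [[-0.708, 0.706, -0.0], [0.706, 0.708, -0.001], [-0.001, -0.001, -1.0]]
force: [-0.3, -2.7, 0.5]
opening: 0.187
grasp_force: 1.0
```

To row units: 0.0126 m / 0.4 = 0.0315, 0.0111 m / 0.4 = 0.0278, -24 degrees / 180 = -0.1333.

Request:
play_rows(
  motion=[
    [[0, 0.004, 0, 0, 0, -0.0167], [0.0005, 0.008, 0, 0, 0, -0.0333], [0.001, 0.012, 0, 0, 0, -0.05], [0.0018, 0.016, 0, 0, 0, -0.0667], [0.0028, 0.02, 0, 0, 0, -0.0833], [0.0038, 0.024, 0, 0, 0, -0.1], [0.0053, 0.0278, 0, 0, 0, -0.1167], [0.0068, 0.0315, 0, 0, 0, -0.1333]],
  ],
)

```text
time_s: 15.52
position: [0.6172, 0.0201, 0.0732]
tcp_rot: [[-0.934, 0.357, 0.002], [0.357, 0.934, -0.002], [-0.003, -0.001, -1.0]]
force: [0.4, -2.7, -0.7]
opening: 0.187
grasp_force: 1.2
```

To row units: 0.0126 m / 0.4 = 0.0315, 0.0111 m / 0.4 = 0.0278, -24 degrees / 180 = -0.1333.

Request:
play_rows(
  motion=[
    [[0, 0.004, 0, 0, 0, -0.0167], [0.0005, 0.008, 0, 0, 0, -0.0333], [0.001, 0.012, 0, 0, 0, -0.05], [0.0018, 0.016, 0, 0, 0, -0.0667], [0.0028, 0.02, 0, 0, 0, -0.0833], [0.0038, 0.024, 0, 0, 0, -0.1], [0.0053, 0.0278, 0, 0, 0, -0.1167], [0.0068, 0.0315, 0, 0, 0, -0.1333]],
  ],
)

```text
time_s: 16.18
position: [0.6199, 0.0329, 0.0733]
tcp_rot: [[-0.999, -0.053, 0.004], [-0.053, 0.999, -0.002], [-0.004, -0.002, -1.0]]
force: [1.4, -2.8, 0.2]
opening: 0.182
grasp_force: 1.1
```

To row units: 0.0075 m / 0.4 = 0.0188, 0.0064 m / 0.4 = 0.016, -14 degrees / 180 = -0.0778.

Request:
play_rows(
  motion=[
    [[0, 0.004, 0, 0, 0, -0.0167], [0.0005, 0.008, 0, 0, 0, -0.0333], [0.001, 0.012, 0, 0, 0, -0.05], [0.0018, 0.016, 0, 0, 0, -0.0667], [0.0023, 0.0188, 0, 0, 0, -0.0778], [0.0023, 0.0188, 0, 0, 0, -0.0778]],
  ],
)

```text
time_s: 16.68
position: [0.6186, 0.0408, 0.0734]
tcp_rot: [[-0.957, -0.292, 0.004], [-0.292, 0.957, -0.001], [-0.003, -0.002, -1.0]]
force: [2.4, -1.6, 0.8]
opening: 0.181
grasp_force: 0.9
```

To row units: 0.002 m / 0.4 = 0.005, 0.0014 m / 0.4 = 0.0035.

Request:
play_rows(
  motion=[
    [[0, 0.0018, 0, 0, 0, 0], [0, 0.0035, 0, 0, 0, 0], [0, 0.005, 0, 0, 0, 0], [0, 0.005, 0, 0, 0, 0]],
  ],
)

```text
time_s: 17.02
position: [0.6165, 0.0432, 0.0728]
tcp_rot: [[-0.957, -0.29, 0.0], [-0.29, 0.957, -0.0], [-0.0, -0.0, -1.0]]
force: [0.7, -1.5, 0.4]
opening: 0.182
grasp_force: 0.8
```

To row units: 0.001 m / 0.4 = 0.0025, 0.0005 m / 0.4 = 0.0013.

Request:
play_rows(
  motion=[
    [[0, 0.0013, 0, 0, 0, 0], [0, 0.0025, 0, 0, 0, 0], [0, 0.0025, 0, 0, 0, 0]],
  ],
)

```text
time_s: 17.27
position: [0.616, 0.0442, 0.0726]
tcp_rot: [[-0.957, -0.291, -0.0], [-0.291, 0.957, 0.0], [0.0, 0.0, -1.0]]
force: [2.1, -1.1, 0.4]
opening: 0.18
grasp_force: 0.7
```

To row units: 0.001 m / 0.4 = 0.0025, 0.0005 m / 0.4 = 0.0013.

Request:
play_rows(
  motion=[
    [[0, 0.0013, 0, 0, 0, 0], [0, 0.0025, 0, 0, 0, 0], [0, 0.0025, 0, 0, 0, 0]],
  ],
)

```text
time_s: 17.52
position: [0.616, 0.0446, 0.0726]
tcp_rot: [[-0.957, -0.291, 0.0], [-0.291, 0.957, -0.001], [0.0, -0.001, -1.0]]
force: [1.7, -3.6, 0.4]
opening: 0.189
grasp_force: 2.0
```

Run:
```python
from h import *
c=snap('side','s6.png')
im=c['frame'][:,:,::-1].copy(); u=proj(c,[.58,.03,.05]).astype(int); print(u)
cv2.imwrite('pics/s6c.png',cv2.resize(im[u[1]-60:u[1]+60,u[0]-80:u[0]+80],None,fx=5,fy=5,interpolation=cv2.INTER_CUBIC))
```

```text
[316 250]
```

Request:
play_rows(
  motion=[
    [[0, 0.0013, 0, 0, 0, 0], [0, 0.0025, 0, 0, 0, 0], [0, 0.0025, 0, 0, 0, 0]],
  ],
)

```text
time_s: 17.82
position: [0.6159, 0.0447, 0.0726]
tcp_rot: [[-0.957, -0.291, 0.001], [-0.291, 0.957, -0.002], [0.0, -0.002, -1.0]]
force: [1.9, -6.7, -1.1]
opening: 0.187
grasp_force: 3.4
```

The force rises while the position holds, so the catch is at its end stop. I'll unload, open and rise.

To row units: -0.003 m / 0.4 = -0.0075, -0.002 m / 0.4 = -0.005.

Request:
play_rows(
  motion=[
    [[0, -0.0025, 0, 0, 0, 0], [0, -0.005, 0, 0, 0, 0], [0, -0.0075, 0, 0, 0, 0], [0, -0.0075, 0, 0, 0, 0], [0, -0.0075, 0, 0, 0, 0]],
  ],
  fingers=0.03,
)

```text
time_s: 18.23
position: [0.616, 0.0436, 0.0724]
tcp_rot: [[-0.957, -0.291, -0.001], [-0.291, 0.957, 0.001], [0.001, 0.001, -1.0]]
force: [0.2, 0.5, -0.3]
opening: 0.341
grasp_force: 0.0
```

To row units: -0.13 m / 0.4 = -0.325, -0.1 m / 0.4 = -0.25.

Request:
play_rows(
  motion=[
    [[0, 0, -0.025, 0, 0, 0], [0, 0, -0.075, 0, 0, 0], [0, 0, -0.15, 0, 0, 0], [0.05, 0, -0.25, 0, 0, 0], [0.05, 0, -0.325, 0, 0, 0], [0.05, 0, -0.325, 0, 0, 0], [0.05, 0, -0.325, 0, 0, 0], [0.05, 0, -0.325, 0, 0, 0]],
  ],
)

```text
time_s: 18.9
position: [0.597, 0.0375, 0.203]
tcp_rot: [[-0.957, -0.291, 0.0], [-0.291, 0.957, 0.0], [-0.0, 0.0, -1.0]]
force: [-1.0, 0.1, -0.9]
opening: 0.347
grasp_force: 0.0
```

Run:
```python
from h import *
s=bot.read_state();print(s['time_s'],s['position'],s['force'])
c=snap('wrist','w7.png')
im=c['frame'][:,:,::-1].copy()
P=np.array([.5873,.0322]);a=np.radians(17.2)
q=P+.031*np.array([np.cos(a),np.sin(a)])
cv2.polylines(im,[np.int32(np.round([proj(c,[q[0]+.006*np.cos(t),q[1]+.006*np.sin(t),.0795]) for t in np.linspace(0,6.2,24)]))],True,(0,255,0),1)
cv2.imwrite('pics/w7o.png',im)
```

```text
18.9 [0.59698169 0.03754874 0.20301069] [-1.01934867  0.14410474 -0.901829  ]
```

View pics/w7o.png

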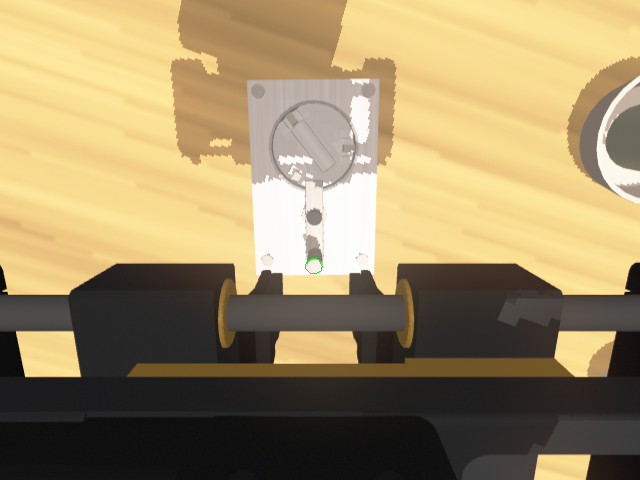

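The catch lies along the foot's axis: pivot at (314,216), post at (314,266) inside my predicted closed circle, nose over the plug's rim near (314,182). The plug is flush and the gripper is clear, so I'll hand in.

```bash
python3 -c "
from rig import bot
print(bot.hand_in())"
```

```text
the job is handed in; nothing more can be done
None
```

The plug is seated fully home and the catch is swung to its stop over the rim; I handed the job in at about 19 s, with the gripper clear and the bottle, dish, pot and cans untouched.

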